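# Shut the marked cooling-water valve under the sliding cover

## Task

Push the sliding cover of the laser's cooling-water valve box away from you by its lip, back as far as it will go, to bare the two valves; then push the handle marked by an oval knob at its end fully shut, a quarter turn clockwise seen from above until it stops. Only push, with the fingertips or the outside of the fingers: do not pinch, grip or lift the lip, the handle or anything else. Leave the other, plain valve as it is, leave the cover open, and do not disturb the loose things on the bench.

Things in the scene. Friction and masses are not known exactly. Their poses are not given: they have to be found in the camera images.
- valve_box: Fixed grey metal box on the bench, 300 x 282 mm in plan, walls 70 mm high, rails beside the cover to 84 mm. Origin on the bench under the centre of the valve chamber; own x points away from the robot (yaw within about 0.3 rad), y left, z up. Behind the chamber (x 75..225 mm) is a closed housing of the same height over which the cover slides. Hose tails stick out 30 mm in front.
- chamber (a point): Middle of the valve chamber's floor, z 5 mm. Inside, in the box's axes: x -70..70, y -130..130 mm, open above but for the cover. Two brass valves side by side, pivots at x 35, y +55 and -55 mm; which of them is marked varies. Pipes along x under the handles reach z 29 mm, valve bodies z 36 mm: fingertips at z 35 to 40 mm pass over the pipes.
- cover (a joint): Slide of the aluminium cover plate (150 x 256 x 6 mm, top face at z 77 mm) along the box's +x, in m: 0 = shut over the chamber (starts at 0 to 0.02), 0.145 = end stop, chamber bare except its rear 3 mm. Friction about 2.5 N plus 12 N per m/s; stays where it is left.
- cover_lip (a point): Middle of the front face of the raised lip across the cover's front part: moves with the cover, z 87 mm. The lip's front face is upright, 120 mm long in the box's y, and rises 20 mm above the cover (z 77..97 mm); behind, it slopes down over 37 mm. At cover 0 the face lies at box x = -55 mm. Push this face along the box's +x.
- marked_valve (a joint): Turn of the marked steel handle, rad: 0 = open, handle along its pipe and pointing to the box's -x (starts at 0 to 0.25); grows clockwise seen from above, 1.571 = shut at the stop, handle pointing to the box's +y. Friction about 0.12 N m; stays where it is left.
- marked_valve_pivot (a point): On the pivot axis of the marked handle, at the handle's mid height, z 48 mm. Hub radius 11 mm, hub and nut reach up to z 60 mm.
- marked_valve_knob (a point): Centre of the oval knob of the marked handle, 52 mm from the pivot axis, z 48 mm. The knob is upright, z 39..61 mm, 32 mm across the handle (16 mm to each side of this point) and 22 mm along it. The bar between hub and knob is 14 mm wide, z 43..53 mm; it ends 68 mm from the axis, 5 mm past the knob.
- plain_valve (a joint): Turn of the plain handle, same sense and range; starts open at 0 to 0.25 and must stay as it is.
- plain_valve_end (a point): Near the end of the plain handle, 66 mm from its pivot axis, z 48 mm. A straight flat bar 14 mm wide with no knob.
- battery: Loose cell lying on the bench to the left of the box, 15 x 50 x 15 mm. Origin at the underside.
- post_50: Loose bright steel post standing to the left of the box, 13 mm thick, 50 mm high. Origin at the underside.
- fork_clamp: Loose steel fork clamp lying to the right of the box, 38 x 68 x 16 mm. Origin at the underside.
- tape_roll: Loose black tape roll lying near the left front corner of the box, 57 mm wide, 19 mm high. Origin at the underside.

How it is judged:
By the outcome, as a careful person would: the job done as asked, in the order asked, and still so for the second after the job is handed in, with the robot touching nothing.
It also fails if it takes over 48 s, if anything falls off the work surface, if the arm or the gripper's body presses on something with over 40 N, if the wrist force passes 120 N, or if a joint passes its speed limit or range.

## Robot

A 6-joint arm with a two-finger parallel gripper is mounted at the origin on a cart in front of the work surface, level with it; the furniture and walls round the work are solid. World frame = base frame: x ahead of the robot, y to its left, z up, the work surface at z = 0. Lengths are in m, angles in rad, forces in N, time in s.
With the tool pointing down it reaches from about 0.3 to 0.85 m from the base axis. Payload 4.2 kg.
Tool frame: the origin (TCP) lies at the very end of the fingers, on their centre line; the grasp point (between the pads) lies manip.hold_point_z behind it (manip.hold_point_z is the distance from the TCP to the grasp point, in m); z points along the fingers, y is the line along which they close (so a half turn about z gives the same grasp; the last joint's range is limited). The gripper opens to 91 mm and grips with 3 to 60 N. Pads are 32 mm wide; open, the fingers measure 118 mm over their backs; the gripper's body (76 mm by 178 mm) begins 60 mm behind the grasp point.
Start: joints at [-1.314, 0.32, 1.565, -0, 1.257, -0.02], TCP at [0.157, -0.553, 0.214] pointing down, gripper open.
Joint ranges: [-3.11, 3.11], [-0.84, 2.01], [0.21, 2.61], [-1.34, 4.49], [0.05, 2.63], [-2.56, 2.56]. Speed limits (rad/s): [2.57, 2.57, 3.14, 3.14, 3.14, 3.14].

## Interface

Orientations are given as a unit quaternion [w, x, y, z].
In Python, from rig import manip gives the robot as it stands. The module is installed in compiled form; this text tells all that it offers.
- The arm moves only by the tool jog_arm, never from a script. Its argument "plan" is one flat list of numbers, 6 for each row, row after row: the shift along the tool's x, y, z in m, then the turn, a rotation vector about the tool's x, y, z in degrees. A call has 1 to 12 rows; each row is the pose to reach, as a shift and turn from the pose commanded when the call began, along the tool's axes at that moment; what a row does not reach only later rows make up. A row lasts 1/10 s, in which the tool goes at most 50 mm and 8.59 degrees, less where a joint would pass 70% of its speed; a pose out of reach is approached as far as the arm can. A call with a gripper value outside its range is refused whole. "gripper" is the finger opening in m, from 0 to 0.0912, set as the call begins (left out, the last holds). The fingers move at their own pace and stop on an object; the grip force is fixed at half the most. Time passes only in rows, so rows that repeat a pose let the fingers close. It gives the time, the measured TCP pose, the force, the opening and the grip force at its end, in the units of the state.
- manip.get_state(): the state, without advancing time (a new reading comes with each control period).
- manip.grab_frame(name): name is "scene" or "top" or "wrist"; returns a dict with "frame" (420x560x3 uint8, blue, green, red), "vfov" (degrees; the focal length in pixels is half the picture's height over the tangent of half this angle, whatever the lens; pixels are square), "cx", "cy" (the principal point, pixels), "pose" (4x4, takes a point from camera to world coordinates); the wrist camera has in their place "T_tool_cam" (4x4, takes a point from camera to tool coordinates, whose origin is the TCP and whose axes are the flange's). Camera axes: x right, y down, z forward; pixel columns grow to the right and rows downward; lengths in m; the calibration is good to about 2 mm. A picture is of the moment at which its call begins: read the wrist's pose just before it. There is no depth.
- manip.finish_job(): hands the job in; it is judged then, once.
The state is a dict: "time": time; "q": joint angles; "qd": joint speeds; "joint_torque": joint torques, N m; "ee_pos": TCP position; "eef_rot": TCP orientation; "contact_force": force on the tool from outside, world axes, zero at the start; "wrist_torque": the same for the moment, N m; "opening": finger opening in m; "gripper_force": force on a finger pad.
Only numpy, scipy, OpenCV 4.12 (cv2) and the standard library are available. Lean on these libraries where they do the work, as an engineer would, in place of code of your own. Each camera call takes 0.05 s, during which the arm holds its last target. There are 200 camera calls.

## Working session

There is one attempt and no reset: what is moved stays moved. The work goes in short steps, Python scripts to look and compute and a tool call to move; the robot and the scene stay as the last step left them, time stands still between calls to the robot, and variables do not carry over. Pictures are saved under pics/ and viewed, at most 10 in all, crops included, and the job is handed in when it is done.

Besides the shell and the picture viewer there is one more tool, called after ">>>" as name(argument=value, ...) on one line, values as JSON. jog_arm: Moves the arm, as the interface text tells. Its arguments: {"type":"object","properties":{"plan":{"type":"array","items":{"type":"number"}},"gripper":{"type":"number"}},"required":["plan"]}

```bash
mkdir -p pics
cat > h.py <<'E'
import numpy as np, cv2
from rig import manip
def cam(n):
    s=manip.get_state(); f=manip.grab_frame(n)
    return s,f
def ray(f,T,u,v):
    fl=f['frame'].shape[0]/2/np.tan(np.radians(f['vfov'])/2)
    d=T[:3,:3]@np.array([(u-f['cx'])/fl,(v-f['cy'])/fl,1]); return T[:3,3],d
def onz(f,T,u,v,z):
    o,d=ray(f,T,u,v); return o+d*(z-o[2])/d[2]
def proj(f,T,p):
    fl=f['frame'].shape[0]/2/np.tan(np.radians(f['vfov'])/2)
    c=T[:3,:3].T@(np.array(p)-T[:3,3]); return f['cx']+fl*c[0]/c[2],f['cy']+fl*c[1]/c[2]
E
python3 - <<'E'
from h import *
s,f=cam('top'); cv2.imwrite('pics/top.png',f['frame']); print(f['vfov'],f['cx'],f['cy'],f['pose'].round(3))
s,g=cam('scene'); cv2.imwrite('pics/scene.png',g['frame']); print(g['pose'].round(3)); print(s); print(manip.hold_point_z)
E
```

```text
48.41895176938777 280.1503176337027 213.55820383430932 [[ 0.016 -0.994  0.109  0.419]
 [-0.999 -0.013  0.031 -0.115]
 [-0.03  -0.109 -0.994  0.91 ]
 [ 0.     0.     0.     1.   ]]
[[-0.827 -0.352  0.438  0.115]
 [-0.562  0.523 -0.641  0.504]
 [-0.004 -0.776 -0.63   0.65 ]
 [ 0.     0.     0.     1.   ]]
{'time': 0.05, 'q': array([-1.31397680e+00,  3.20311069e-01,  1.56563070e+00, -1.15925242e-05,
        1.25740494e+00, -2.00127054e-02]), 'qd': array([-0.00027134, -0.00113901, -0.00351336, -0.0003259 ,  0.00169434,
        0.00049368]), 'joint_torque': array([ 1.36461978e-03, -4.13721371e+01, -2.32786167e+01,  7.32486416e-02,
        4.18906461e-02, -3.45079229e-05]), 'ee_pos': array([ 0.15701983, -0.55264005,  0.21312804]), 'eef_rot': array([-8.70234366e-04,  9.90435146e-01,  1.37976275e-01, -1.09074190e-04]), 'contact_force': array([-0.23570313,  0.07208812,  0.14940973]), 'wrist_torque': array([0.01580849, 0.05368239, 0.03324367]), 'gripper_force': 0.0, 'opening': 0.09096547356660507}
0.0188
```

View pics/top.png

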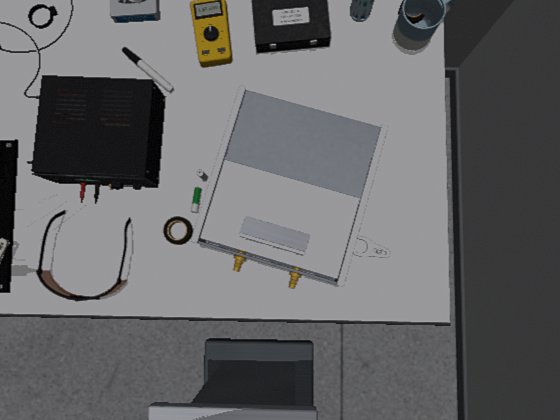

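View pics/scene.png

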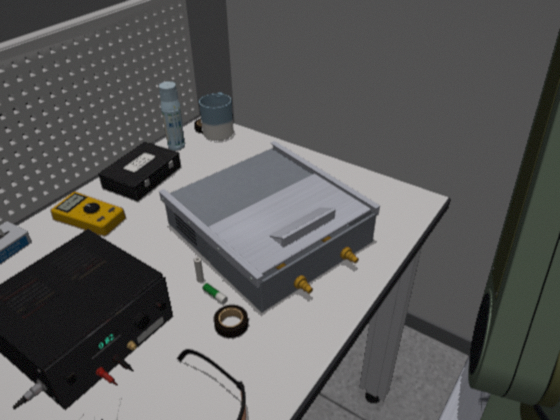

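The top view shows the box with rear corners near (240,88) and (386,126), front corners near (198,243) and (341,285), and the lip around (240–310, 217–254). The scene view shows the cover shut. I'll measure on an enlarged crop.

Run:
```python
from h import *
s,f=cam('top'); im=f['frame']; T=f['pose']
c=im[80:300,185:405]; cv2.imwrite('pics/c.png',cv2.resize(c,None,fx=2.7,fy=2.7,interpolation=cv2.INTER_CUBIC))
for n,u,v,z in [('BL',240,88,.084),('BR',386,126,.084),('FL',198,243,.084),('FR',341,285,.084),('lipL',240,235,.087),('lipR',306,254,.087)]:
    print(n,onz(f,T,u,v,z).round(4))
```

```text
BL [ 0.7416 -0.0109  0.084 ]
BR [ 0.6717 -0.2772  0.084 ]
FL [0.4555 0.0566 0.084 ]
FR [ 0.3861 -0.1969  0.084 ]
lipL [ 0.4707 -0.0183  0.087 ]
lipR [ 0.439  -0.1353  0.087 ]
```

View pics/c.png

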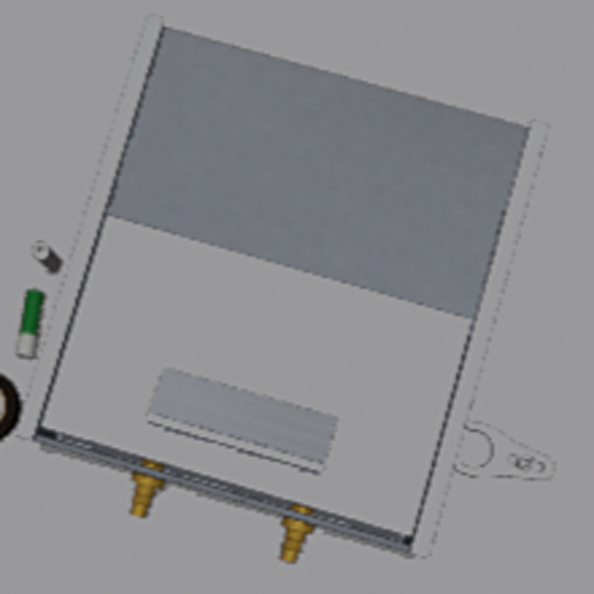

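Run:
```python
from h import *
s,f=cam('top'); T=f['pose']
P=lambda X,Y,z: onz(f,T,185+X/2.7-.3,80+Y/2.7-.3,z)[:2]
L=[P(162,30,.077),P(40,432,.077)];R=[P(528,128,.077),P(410,540,.077)]
for n,(a,b) in dict(L=L,R=R).items(): d=a-b; print(n,np.arctan2(d[1],d[0]),np.linalg.norm(d))
lip=[P(148,422,.077),P(321,472,.077)]; rear=[P(107,214,.077),P(473,319,.077)]; hb=[P(162,28,.07),P(528,128,.07)]
for n,(a,b) in dict(lip=lip,rear=rear,hb=hb).items(): d=a-b; print(n,a.round(4),b.round(4),np.arctan2(-d[0],d[1]),np.linalg.norm(d))
yaw=np.mean([np.arctan2(*(a-b)[::-1]) for a,b in (L,R)]+[np.arctan2(-(a-b)[0],(a-b)[1]) for a,b in (rear,hb)])
ex=np.array([np.cos(yaw),np.sin(yaw)]);ey=np.array([-ex[1],ex[0]])
yc=np.mean([p@ey for p in L+R]); x0=np.mean([p@ex for p in hb])-.225
xf=np.mean([P(35,440,.07)@ex,P(412,552,.07)@ex])
print('yaw',yaw,'O',x0*ex+yc*ey,'x0',x0,'front+75',xf+.075,'width',[p@ey-yc for p in L+R],'lip box x',[(p@ex-x0,p@ey-yc) for p in lip],'rear',[p@ex-x0 for p in rear])
```

```text
L -0.26244362289126244 0.28695462328738786
R -0.2762276327665412 0.28762643237368674
lip [ 0.4695 -0.0163] [ 0.4383 -0.1313] -0.26526826173771967 0.11916597126386579
rear [0.6098 0.0152] [ 0.5411 -0.231 ] -0.2722178738035177 0.2556183493748856
hb [ 0.7431 -0.0181] [ 0.6738 -0.2695] -0.2687605034178106 0.2607956896949471
yaw -0.269912408219783 O [ 0.49139025 -0.08444632] x0 0.4961164587854584 front+75 0.4991278669821014 width [np.float64(0.12918668278310752), np.float64(0.12704350022831484), np.float64(-0.12902329822183517), np.float64(-0.12720688478958714)] lip box x [(np.float64(-0.039273145005679744), np.float64(0.05988717934483023)), (np.float64(-0.038719722768835396), np.float64(-0.059277506829758644))] rear [np.float64(0.08759152048669516), np.float64(0.0870022017016957)]
```

Box: yaw −0.270, origin ≈ (0.492, −0.085), and the cover sits at ≈0.015. All the sizes agree with those given. The fingers will be closed and aligned with the box; first I move to a point in front of the lip at the present height.

>>> jog_arm(plan=[0.02, -0.022, 0, 0, 0, 2, 0.05, -0.054, 0, 0, 0, 5, 0.085, -0.091, 0, 0, 0, 8, 0.12, -0.129, 0, 0, 0, 11, 0.155, -0.167, 0, 0, 0, 14, 0.19, -0.205, 0, 0, 0, 17, 0.225, -0.242, 0, 0, 0, 20, 0.26, -0.28, 0, 0, 0, 23, 0.295, -0.318, 0, 0, 0, 26, 0.33, -0.355, 0, 0, 0, 29, 0.36, -0.388, 0, 0, 0, 31.3, 0.376, -0.405, 0, 0, 0, 31.3], gripper=0)

```text
time: 1.4
ee_pos: [0.409, -0.0579, 0.214]
eef_rot: [-0.0, 0.991, -0.133, 0.0]
contact_force: [-0.3, -1.1, 0.2]
opening: 0.0006
gripper_force: 0.0
```

```bash
cat >> h.py <<'E'
yaw=-.270; ex=np.array([np.cos(yaw),np.sin(yaw)]);ey=np.array([-ex[1],ex[0]]); O=np.array([.4927,-.0848])
from scipy.spatial.transform import Rotation as Ro
def box(p): d=np.array(p)[:2]-O; return d@ex,d@ey
def st(s=None):
    s=s or manip.get_state(); R=Ro.from_quat(np.roll(s['eef_rot'],-1)).as_matrix()
    a=np.arctan2(R[1,0],R[0,0])-yaw
    print('t',round(s['time'],2),'box',np.round(box(s['ee_pos']),4),'z',s['ee_pos'][2].round(4),'toolx-yaw deg',np.degrees(a).round(2),'tilt',R[2].round(3),'F',s['contact_force'].round(1),'op',round(s['opening'],4),'q6',s['q'][5].round(2))
E
python3 -c "
from h import *
s,f=cam('wrist');st(s);cv2.imwrite('pics/w1.png',f['frame'])
T=f['T_tool_cam'];print(T.round(3))"
```

```text
t 1.4 box [-0.0878  0.0036] z 0.214 toolx-yaw deg 0.15 tilt [ 0.001 -0.001 -1.   ] F [-0.3 -1.1  0.2] op 0.0006 q6 1.67
[[-0.001 -0.956 -0.294  0.084]
 [ 1.    -0.001 -0.001  0.   ]
 [ 0.    -0.294  0.956 -0.17 ]
 [ 0.     0.     0.     1.   ]]
```

View pics/w1.png

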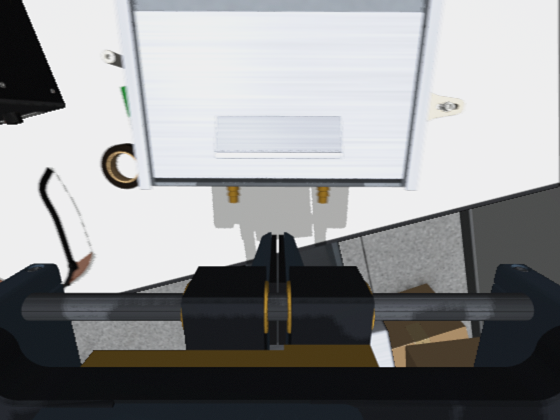

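Wrist view: tool is square with the box, and the lip's front is at columns 217–342, row 157, centred on the tool. Next I descend, then push in measured stages.

>>> jog_arm(plan=[0, 0.003, 0.03, 0, 0, 0, 0, 0.003, 0.065, 0, 0, 0, 0, 0.003, 0.1, 0, 0, 0, 0, 0.003, 0.122, 0, 0, 0, 0, 0.003, 0.129, 0, 0, 0, 0, 0.003, 0.129, 0, 0, 0, 0.01, 0.003, 0.129, 0, 0, 0, 0.02, 0.003, 0.129, 0, 0, 0, 0.03, 0.003, 0.129, 0, 0, 0, 0.04, 0.003, 0.129, 0, 0, 0, 0.05, 0.003, 0.129, 0, 0, 0, 0.06, 0.003, 0.129, 0, 0, 0])

```text
time: 2.65
ee_pos: [0.4655, -0.0798, 0.085]
eef_rot: [0.0, 0.991, -0.134, -0.001]
contact_force: [-4.1, 1.7, 2.7]
opening: 0.0008
gripper_force: 1.9
```

>>> jog_arm(plan=[0.01, 0, 0, 0, 0, 0, 0.02, 0, 0, 0, 0, 0, 0.03, 0, 0, 0, 0, 0, 0.04, 0, 0, 0, 0, 0, 0.05, 0, 0, 0, 0, 0, 0.06, 0, 0, 0, 0, 0, 0.07, 0, 0, 0, 0, 0, 0.078, 0, 0, 0, 0, 0, 0.084, 0, 0, 0, 0, 0, 0.088, 0, 0, 0, 0, 0])

```text
time: 3.65
ee_pos: [0.5506, -0.1034, 0.0848]
eef_rot: [0.0, 0.991, -0.134, 0.0]
contact_force: [-2.4, -0.1, 1.2]
opening: 0.0009
gripper_force: 1.5
```

```bash
python3 -c "
from h import *
st()"
```

```text
t 3.65 box [ 0.0608 -0.0025] z 0.0848 toolx-yaw deg 0.03 tilt [ 0.  0. -1.] F [-2.4 -0.1  1.2] op 0.0009 q6 1.63
```

>>> jog_arm(plan=[0.004, 0, 0, 0, 0, 0, 0.008, 0, 0, 0, 0, 0, 0.011, 0, 0, 0, 0, 0, 0.013, 0, 0, 0, 0, 0, 0.013, 0, 0, 0, 0, 0])

```text
time: 4.15
ee_pos: [0.562, -0.1065, 0.0848]
eef_rot: [0.0, 0.991, -0.134, -0.001]
contact_force: [-5.3, -2.0, 2.1]
opening: 0.0004
gripper_force: 2.1
```

>>> jog_arm(plan=[0.002, 0, 0, 0, 0, 0, 0.004, 0, 0, 0, 0, 0, 0.004, 0, 0, 0, 0, 0])

```text
time: 4.45
ee_pos: [0.562, -0.1065, 0.0849]
eef_rot: [-0.0, 0.991, -0.134, -0.005]
contact_force: [-12.6, 2.0, 8.4]
opening: 0.0
gripper_force: 6.5
```

The cover is at its stop: 4 mm more command gave no motion, and the force rose. The TCP face also matches the expected 0.073. I'll back off, rise and look.

>>> jog_arm(plan=[-0.01, 0, 0, 0, 0, 0, -0.03, 0, 0, 0, 0, 0, -0.055, 0, -0.02, 0, 0, 0, -0.085, 0, -0.05, 0, 0, 0, -0.115, 0, -0.085, 0, 0, 0, -0.14, 0, -0.115, 0, 0, 0, -0.155, 0, -0.13, 0, 0, 0, -0.155, 0, -0.13, 0, 0, 0])

```text
time: 5.25
ee_pos: [0.4181, -0.066, 0.2177]
eef_rot: [-0.0, 0.991, -0.134, 0.004]
contact_force: [0.1, -0.4, -0.6]
opening: 0.0004
gripper_force: 0.0
```

Run:
```python
from h import *
s,f=cam('wrist');st(s)
cv2.imwrite('pics/w2.png',cv2.resize(f['frame'][0:250,100:470],None,fx=2.1,fy=2.1,interpolation=cv2.INTER_CUBIC))
np.savez('w2.npz',pos=s['ee_pos'],rot=s['eef_rot'],T=f['T_tool_cam'],vfov=f['vfov'],cx=f['cx'],cy=f['cy'])
```

```text
t 5.25 box [-0.0769 -0.0018] z 0.2177 toolx-yaw deg 0.05 tilt [ 0.009 -0.001 -1.   ] F [ 0.1 -0.4 -0.6] op 0.0004 q6 1.66
```

View pics/w2.png

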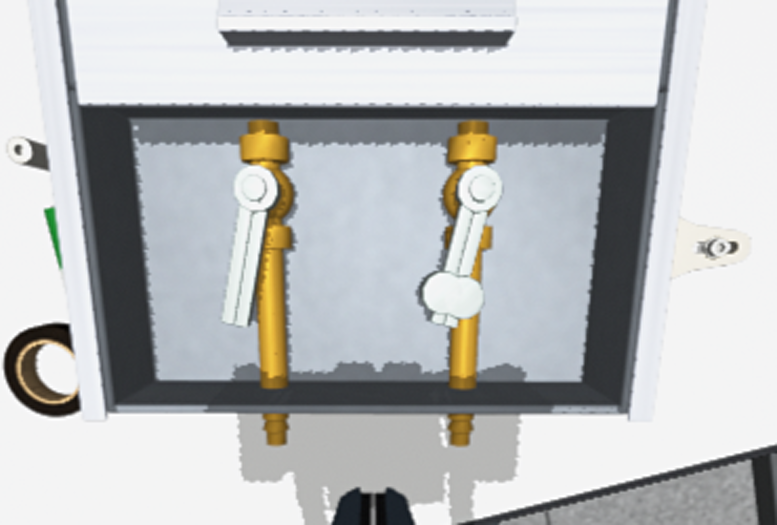

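The chamber is bare. The marked (knobbed) handle is the right one, with its hub at crop (480,187) and knob at (453,295). The plain handle is the left one, hub (257,187) and end (236,322).

Run:
```python
from h import *
d=np.load('w2.npz'); R=np.eye(4);R[:3,:3]=Ro.from_quat(np.roll(d['rot'],-1)).as_matrix();R[:3,3]=d['pos']
f={'frame':np.zeros((420,560)),'vfov':d['vfov'],'cx':d['cx'],'cy':d['cy']};T=R@d['T']
for n,X,Y,z in [('piv',480,187,.06),('knob',453,295,.061),('phub',257,187,.06),('pend',236,322,.053),('coverL',80,103,.077),('coverR',657,105,.077),('lipL',228,45,.077),('lipR',508,45,.077)]:
    print(n,np.round(box(onz(f,T,100+X/2.1-.25,Y/2.1-.25,z)),4))
```

```text
piv [ 0.0358 -0.0531]
knob [-0.0146 -0.0419]
phub [0.0359 0.0537]
pend [-0.0287  0.0691]
coverL [0.0687 0.1267]
coverR [ 0.0678 -0.1265]
lipL [0.0911 0.0603]
lipR [ 0.091  -0.0598]
```

>>> jog_arm(plan=[0.005, 0.008, 0, 0, 0, -7, 0.01, 0.016, 0, 0, 0, -15, 0.016, 0.025, 0, 0, 0, -23, 0.022, 0.034, 0, 0, 0, -31, 0.028, 0.044, 0, 0, 0, -39, 0.034, 0.053, 0, 0, 0, -47, 0.04, 0.062, 0, 0, 0, -55, 0.046, 0.072, 0, 0, 0, -63, 0.051, 0.08, 0, 0, 0, -71, 0.0546, 0.0852, 0, 0, 0, -78, 0.0546, 0.0852, 0, 0, 0, -78, 0.0546, 0.0852, 0, 0, 0, -78])

```text
time: 6.5
ee_pos: [0.4474, -0.1631, 0.2137]
eef_rot: [-0.001, 0.855, 0.518, -0.0]
contact_force: [-0.4, -0.8, -1.1]
opening: 0.0008
gripper_force: 0.0
```

```bash
python3 -c "
from h import *
st()"
```

```text
t 6.5 box [-0.0228 -0.0875] z 0.2137 toolx-yaw deg 77.87 tilt [ 0.    -0.001 -1.   ] F [-0.4 -0.8 -1.1] op 0.0008 q6 0.11
```

>>> jog_arm(plan=[0, 0, 0.02, 0, 0, 0, 0, 0, 0.045, 0, 0, 0, 0, 0, 0.07, 0, 0, 0, 0, 0, 0.095, 0, 0, 0, 0, 0, 0.12, 0, 0, 0, 0, 0, 0.14, 0, 0, 0, 0, 0, 0.155, 0, 0, 0, 0, 0, 0.165, 0, 0, 0, 0, 0, 0.172, 0, 0, 0, 0, 0, 0.172, 0, 0, 0])

```text
time: 7.5
ee_pos: [0.4467, -0.1628, 0.0423]
eef_rot: [-0.0, 0.855, 0.519, -0.0]
contact_force: [-1.1, 0.4, 0.3]
opening: 0.0005
gripper_force: 0.0
```

Run:
```python
from h import *
s=manip.get_state(); st(s)
p0=np.array(box(s['ee_pos'])); h0=np.radians(77.9)
X=np.array([np.cos(h0),np.sin(h0)]);Y=np.array([np.sin(h0),-np.cos(h0)])
pv=np.array([.0355,-.054])
A=np.r_[.21,np.linspace(.21,1.571,20)]; G=np.r_[.006,0.001,np.full(19,0)]
for a,g in zip(A,G):
    t=np.array([np.sin(a),np.cos(a)]);h=np.array([-np.cos(a),np.sin(a)])
    p=pv+.05*h-t*(.032+g)-p0
    print(round(a,2),(p@X).round(3),(p@Y).round(3),round(np.degrees(h0-(np.pi/2-a)),1))
```

```text
t 7.5 box [-0.0235 -0.0874] z 0.0423 toolx-yaw deg 78.0 tilt [-0.    -0.001 -1.   ] F [-1.1  0.4  0.3] op 0.0005 q6 0.11
0.21 0.007 0.001 -0.1
0.21 0.012 0.001 -0.1
0.28 0.017 -0.001 4.0
0.35 0.02 -0.003 8.1
0.42 0.024 -0.005 12.2
0.5 0.028 -0.006 16.3
0.57 0.033 -0.007 20.5
0.64 0.037 -0.008 24.6
0.71 0.041 -0.009 28.7
0.78 0.045 -0.009 32.8
0.85 0.049 -0.008 36.9
0.93 0.054 -0.008 41.0
1.0 0.058 -0.007 45.1
1.07 0.062 -0.006 49.2
1.14 0.066 -0.005 53.3
1.21 0.07 -0.003 57.4
1.28 0.074 -0.001 61.5
1.36 0.077 0.001 65.6
1.43 0.081 0.003 69.7
1.5 0.084 0.006 73.8
1.57 0.087 0.009 77.9
```

>>> jog_arm(plan=[0.007, 0.001, 0, 0, 0, 0, 0.012, 0.001, 0, 0, 0, 0, 0.017, -0.001, 0, 0, 0, 4, 0.02, -0.003, 0, 0, 0, 8, 0.024, -0.005, 0, 0, 0, 12.2, 0.028, -0.006, 0, 0, 0, 16.3, 0.033, -0.007, 0, 0, 0, 20.5, 0.037, -0.008, 0, 0, 0, 24.6, 0.041, -0.009, 0, 0, 0, 28.7, 0.045, -0.009, 0, 0, 0, 32.8, 0.049, -0.008, 0, 0, 0, 36.9, 0.049, -0.008, 0, 0, 0, 36.9])

```text
time: 8.7
ee_pos: [0.4623, -0.1152, 0.0434]
eef_rot: [-0.0, 0.975, 0.222, -0.0]
contact_force: [-1.6, 0.3, 0.5]
opening: 0.0006
gripper_force: 0.7
```

Run:
```python
from h import *
s=manip.get_state(); st(s)
p0=np.array(box(s['ee_pos'])); h0=np.radians(77.9-36.9)
X=np.array([np.cos(h0),np.sin(h0)]);Y=np.array([np.sin(h0),-np.cos(h0)])
pv=np.array([.0355,-.054])
for a in np.r_[np.linspace(.925,1.571,10)]:
    t=np.array([np.sin(a),np.cos(a)]);h=np.array([-np.cos(a),np.sin(a)])
    p=pv+.05*h-t*.032-p0
    print(round(a,2),(p@X).round(3),(p@Y).round(3),round(np.degrees(h0-(np.pi/2-a)),1))
```

```text
t 8.7 box [-0.0212 -0.0374] z 0.0434 toolx-yaw deg 41.18 tilt [-0. -0. -1.] F [-1.6  0.3  0.5] op 0.0006 q6 0.85
0.92 0.003 -0.002 4.0
1.0 0.007 -0.004 8.1
1.07 0.011 -0.006 12.2
1.14 0.015 -0.007 16.3
1.21 0.019 -0.008 20.4
1.28 0.024 -0.009 24.6
1.36 0.028 -0.01 28.7
1.43 0.032 -0.01 32.8
1.5 0.036 -0.01 36.9
1.57 0.041 -0.009 41.0
```

>>> jog_arm(plan=[0.003, -0.002, 0, 0, 0, 4, 0.007, -0.004, 0, 0, 0, 8.1, 0.011, -0.006, 0, 0, 0, 12.2, 0.015, -0.007, 0, 0, 0, 16.3, 0.019, -0.008, 0, 0, 0, 20.4, 0.024, -0.009, 0, 0, 0, 24.6, 0.028, -0.01, 0, 0, 0, 28.7, 0.032, -0.01, 0, 0, 0, 32.8, 0.036, -0.01, 0, 0, 0, 36.9, 0.041, -0.009, 0, 0, 0, 41, 0.041, -0.009, 0, 0, 0, 41])

```text
time: 9.8
ee_pos: [0.4934, -0.0894, 0.0429]
eef_rot: [0.0, 0.991, -0.133, -0.002]
contact_force: [-4.9, 0.4, 2.6]
opening: 0.0003
gripper_force: 2.4
```

>>> jog_arm(plan=[0.002, 0, 0, 0, 0, 0, 0.003, 0, 0, 0, 0, 0, 0.003, 0, 0, 0, 0, 0])

```text
time: 10.1
ee_pos: [0.4936, -0.0895, 0.0428]
eef_rot: [-0.0, 0.991, -0.133, -0.005]
contact_force: [-10.1, 2.0, 7.5]
opening: 0.0006
gripper_force: 5.2
```

```bash
python3 -c "
from h import *
st()"
```

```text
t 10.1 box [ 0.0021 -0.0042] z 0.0428 toolx-yaw deg 0.23 tilt [-0.01  0.   -1.  ] F [-10.1   2.    7.5] op 0.0006 q6 1.63
```

The handle no longer yields: 10 N against 2.4 N of friction, so it is at its stop. I back off, rise and check.

>>> jog_arm(plan=[-0.008, 0, 0, 0, 0, 0, -0.02, 0, 0, 0, 0, 0, -0.025, 0, -0.015, 0, 0, 0, -0.03, 0, -0.04, 0, 0, 0, -0.04, 0, -0.08, 0, 0, 0, -0.06, 0, -0.12, 0, 0, 0, -0.075, 0, -0.155, 0, 0, 0, -0.08, 0, -0.17, 0, 0, 0, -0.08, 0, -0.17, 0, 0, 0, -0.08, 0, -0.17, 0, 0, 0])

```text
time: 11.1
ee_pos: [0.421, -0.0695, 0.2126]
eef_rot: [0.0, 0.991, -0.133, 0.0]
contact_force: [-0.6, 0.5, -0.4]
opening: 0.0005
gripper_force: 0.0
```

Run:
```python
from h import *
s,f=cam('wrist');st(s)
cv2.imwrite('pics/w3.png',cv2.resize(f['frame'][0:250,100:470],None,fx=2.1,fy=2.1,interpolation=cv2.INTER_CUBIC))
np.savez('w3.npz',pos=s['ee_pos'],rot=s['eef_rot'],T=f['T_tool_cam'],vfov=f['vfov'],cx=f['cx'],cy=f['cy'])
```

```text
t 11.1 box [-0.0732 -0.0044] z 0.2126 toolx-yaw deg 0.16 tilt [ 0.001 -0.    -1.   ] F [-0.6  0.5 -0.4] op 0.0005 q6 1.65
```

View pics/w3.png

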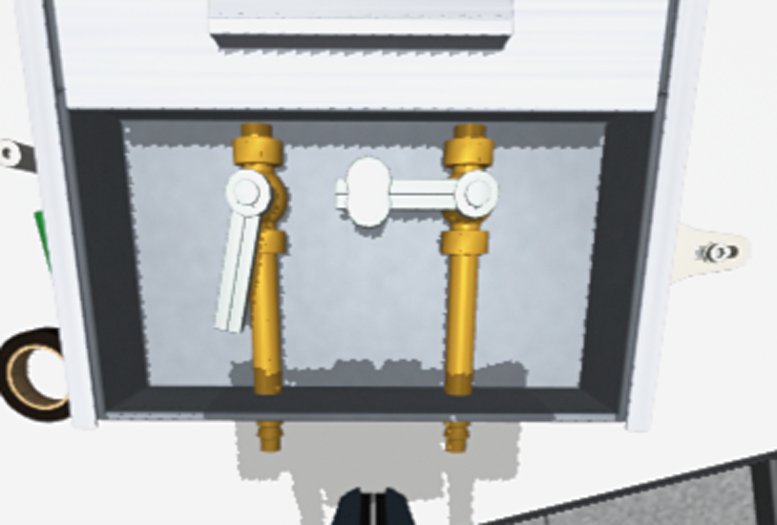

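The marked handle now lies along +y (hub (474,194), knob (368,192)), which is fully shut. The plain handle is unchanged, the cover is fully open, and the loose things are where they were.

```bash
python3 -c "
from rig import manip
print(manip.finish_job())"
```

```text
the job is handed in; nothing more can be done
None
```

The cover is pushed back to its stop and the marked (right-hand) valve is turned fully shut. The plain valve and the loose items were left as they were, and the job was handed in at about 11 s.

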